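# Leak-check the sample and clear the packer's catch tray

## Robot

A 6-joint arm with a two-finger parallel gripper is mounted at the origin on the work surface. World frame = base frame: x ahead of the robot, y to its left, z up, the work surface at z = 0. Lengths are in m, angles in rad, forces in N, time in s.
With the tool pointing down it reaches from about 0.35 to 0.925 m from the base axis. Payload 6.4 kg.
Tool frame: the origin (TCP) lies midway between the tips of the shut fingers; the grasp point (between the pads) lies 19 mm behind it; z points along the fingers, y is the line along which they close (so a half turn about z gives the same grasp; the last joint's range is limited). The gripper opens to 94 mm and grips with 3 to 60 N. Pads are 16 mm wide; open, the fingers measure 119 mm over their backs; the gripper's body (75 mm by 177 mm) begins 78 mm behind the grasp point.
Start: joints at [-1.299, 0.245, 1.558, -0, 1.339, -0.174], TCP at [0.28, -0.586, 0.205] pointing down, gripper open.
Joint ranges: [-3.13, 3.13], [-1.02, 2.26], [0.13, 2.54], [-0.95, 4.09], [0.21, 2.88], [-2.74, 2.74]. Speed limits (rad/s): [2.57, 2.57, 3.14, 3.14, 3.14, 3.14].

## Interface

Orientations are given as a unit quaternion [x, y, z, w].
In Python, from cell import r, sense, cams gives the robot as it stands. Calls block until the motion is done:
- r.goto(position, orientation): joint-space move of the TCP to a pose.
- r.move_linear(position, rate=0.15, rot=None): straight line of the TCP; rot=None keeps the orientation; rate is the mean speed in m/s.
- r.set_joints(angles): joint-space move.
- r.gripper_to(opening, force=None): finger opening in m; force is the grip in N (None keeps the last); returns when the fingers have stopped.
- r.hold(seconds).
- r.solve_ik(position, orientation): joint angles nearest the present ones, or None.
- sense(): the state.
- cams.capture(name): name is "scene" or "top" or "wrist"; returns a dict with "color" (480x640x3 uint8, red, green, blue), "depth" (480x640 float32, m along the optical axis (not along the pixel's ray), 0 where there is no reading), "fx", "fy", "cx", "cy" (pixels), "R" (3x3) and "t" (3): a world point X has camera coordinates R X + t; the wrist camera has in their place "hand_eye" (4x4, takes a point from camera to tool coordinates, whose origin is the TCP and whose axes are the flange's). Camera axes: x right, y down, z forward; pixel columns grow to the right and rows downward; lengths in m; the calibration is good to about 2 mm. The wrist camera is an equidistant fisheye: a pixel r from the principal point sees the ray r / f radians off the axis. A picture is of the moment at which its call begins: read the wrist's pose just before it.
A pose or a line that the arm cannot do raises r.IKError and nothing moves.
- r.job_done(): hands the job in; it is judged then, once.
The state is a dict: "clock": time; "qpos": joint angles; "dq": joint speeds; "joint_efforts": joint torques, N m; "position": TCP position; "tcp_rot": TCP orientation; "contact_force": force on the tool from outside, world axes, zero at the start; "moment": the same for the moment, N m; "finger_gap": finger opening in m; "grasp_force": force on a finger pad.
Only numpy, scipy, OpenCV 4.12 (cv2) and the standard library are available. Lean on these libraries where they do the work, as an engineer would, in place of code of your own. Each camera call takes 0.05 s, during which the arm holds its last target. There are 200 camera calls.

## Task

The vacuum packer has dropped a batch of coffee bricks into its catch tray. First leak-check the one with the red band: lay it flat in the check gauge's nest, swing the toggle clamp over centre so that it locks on the brick, let go of the handle for a couple of seconds so the dial can be read, then swing the clamp all the way back. Pack every brick from the tray, the checked one too, lying down inside the blue tote, and leave the clamp open and the mug and the red cup standing.

Things in the scene. Friction and masses are not known exactly. Their poses are not given: they have to be found in the camera images.
- sample: vacuum-packed coffee brick with a broad red band: a hard brown foil block, 105 mm long (its x axis), 48 mm wide (y), 40 mm thick (z), 85 to 155 g. Origin at its centre. Starts flat in the catch tray (so its centre is 23 mm above the table) and must first go into the gauge's nest.
- brick1: coffee brick like the sample but with a cream band: 105 (x) x 48 (y) x 40 (z) mm, origin at its centre; flat in the catch tray at the start. Two to four of brick1 to brick4 are present, the others are absent (None).
- brick2: as brick1
- brick3: as brick1
- brick4: as brick1
- packer: white bench vacuum packer with a stainless catch tray, fixed. Origin: centre of the tray at table level. Tray floor 3 mm up, inside 260 (x) by 340 mm (y), lip 14 mm high; on its +y side a chute rises to the machine (250 mm high), which begins 280 mm from the origin. Bricks start with long axes roughly along its x, in the middle and towards the four corners, side gaps about 50 mm.
- gauge: leak-check gauge, fixed: aluminium plate 12 mm thick with a blue corner nest and, on its +x side, a toggle clamp with an upright handle and a dial. Origin: under the nest's centre at table level; x from nest towards clamp, y along the nest's long side and parallel to the clamp's pivots, z up. The clamp moves in the plane y = 0 and stays within 25 mm of it.
- nest (a point): centre of the nest floor, on top of the plate (12 mm above the table), axes as the gauge's. The nest holds one brick flat, long axis along the gauge's y, between four L-shaped corners 10 mm high with 5 mm play all round; the middle 80 mm of the long sides is open for fingers. Seated, the brick's centre is 20 mm above this point.
- clamp_foot: the clamp's sprung rubber foot, 26 mm across, under the arm 95 mm from its pivot; on a seated brick it gives a few millimetres and presses with about 6 N. Its origin lies on the arm's centre line above the foot.
- clamp_handle: flat steel bar with a red round grip 24 mm thick, 80 mm long. z points to its end; origin at its lower pin, 152 mm below clamp_grip. Open it lies level, away from the nest; locked it leans 17 degrees over the nest: hold it by its y sides so it can turn between the fingers. Moves easily, heavy just before dead centre on a brick. Let go midway it falls back; fully back or locked it stays.
- clamp_grip (a point): on the axis of the red grip, 20 mm short of its end: the place to hold. In gauge (x, z) mm by clamp_arm: 0: (240,67); 0.2: (241,86); 0.4: (240,108); 0.6: (234,131); 0.8: (224,154); 1.0: (209,176); 1.2: (190,196); 1.4: (166,212); 1.6: (138,224); 1.7: (122,228); 1.8: (103,230); 1.85: (91,230); dead centre (74,228); stop (66,225).
- clamp_arm (a joint): angle of the clamp's arm, rad: 0 swung fully back (the start), about 1.83 level on a brick. Its pivot is at gauge x 95, z 83 mm. Swung back, the arm leans 18 degrees away from the nest, its tip at x 135, z 207 mm, its foot turned to the nest at x 88, z 185 mm.
- clamp_link (a joint): angle of the short link under the handle, rad: 0 swung fully back, 0.455 at dead centre, 0.525 locked at its stop past centre
- tote: open blue plastic tote, fixed: 280 (x) x 230 (y) x 100 mm high outside, walls and floor 5 mm. Origin: centre of its underside. Four bricks fit flat on its floor with their long axes along x (centres at x +-62, y +-50 mm) and more on top of them.
- mug: blue-grey stoneware mug, 82 mm across, 88 mm high, origin under its centre; not part of the job, leave it standing
- cup: red cup, 76 mm across, 58 mm high; leave it standing
Things that resemble listed ones, but are neither listed nor needed, are in the scene too. What is shaped like the brick1 but turquoise is not meant.

How it is judged:
On the way, in this order (a step that is already met when the one before it is completed fails the run):
1. the red-banded sample brick lies flat in the gauge's nest, let go (x of sample in the frame of nest between -0.012 and 0.012 m and y of sample in the frame of nest between -0.012 and 0.012 m and z of sample in the frame of nest between 0.015 and 0.025 m and angle between the z axis of sample and the z axis of nest, either way round below 0.12 rad and angle between the x axis of sample and the y axis of nest, either way round below 0.2 rad and contact force between the fingers and sample below 0.5 N), for 0.3 s.
2. the clamp is locked over centre on the sample, pressing it with nobody holding the handle, for one second (x of sample in the frame of nest between -0.012 and 0.012 m and y of sample in the frame of nest between -0.012 and 0.012 m and z of sample in the frame of nest between 0.015 and 0.025 m and angle between the z axis of sample and the z axis of nest, either way round below 0.12 rad and angle between the x axis of sample and the y axis of nest, either way round below 0.2 rad and value of joint clamp_link above 0.465 rad and contact force between clamp_foot and sample above 3 N and contact force between the fingers and clamp_handle below 0.3 N), for 1 s.
3. the clamp is swung all the way back, off the sample (value of joint clamp_arm below 0.2 rad and contact force between clamp_foot and sample below 0.2 N), for 0.3 s.
At the end, for the whole second after the job is handed in: Every brick, the checked sample included, lies inside the tote, below 95 mm (brick centre), long axis within 20 degrees of level, at rest; the clamp is swung back (clamp_arm under 0.2 rad) (x of sample in the frame of tote between -0.135 and 0.135 m and y of sample in the frame of tote between -0.11 and 0.11 m and z of sample in the frame of tote between 0 and 0.095 m and angle between the x axis of each of sample, brick1, brick2, brick3, brick4 and the z axis of tote, either way round above 1.2 rad and linear speed of each of sample, brick1, brick2, brick3, brick4 below 0.03 m/s and x of brick1 in the frame of tote between -0.135 and 0.135 m and y of brick1 in the frame of tote between -0.11 and 0.11 m and z of brick1 in the frame of tote between 0 and 0.095 m and x of brick2 in the frame of tote between -0.135 and 0.135 m and y of brick2 in the frame of tote between -0.11 and 0.11 m and z of brick2 in the frame of tote between 0 and 0.095 m and x of brick3 in the frame of tote between -0.135 and 0.135 m and y of brick3 in the frame of tote between -0.11 and 0.11 m and z of brick3 in the frame of tote between 0 and 0.095 m and x of brick4 in the frame of tote between -0.135 and 0.135 m and y of brick4 in the frame of tote between -0.11 and 0.11 m and z of brick4 in the frame of tote between 0 and 0.095 m and value of joint clamp_arm below 0.2 rad); the robot touches nothing.
It fails at once if the mug or the red cup is knocked over (angle between any of mug, cup's own z axis and vertical above 0.6 rad).
Of brick1, brick2, brick3, brick4 only 2 to 4 are there at a start; the rules pass over those that are not, and their reading is None.
At some moment in a run one of sample, brick1, brick2, brick3, brick4 may be knocked a few centimetres aside while the robot is not near it.
Once in a run the grip may slacken for a moment while it holds something.
It also fails if it takes over 210 s, if anything falls off the work surface, if the arm or the gripper's body presses on something with over 40 N, if the wrist force passes 120 N, or if a joint passes its speed limit or range.

## Working session

There is one attempt and no reset: what is moved stays moved. The work goes in short steps, each a Python script; the robot and the scene stay as the last script left them, time stands still between calls to the robot, and variables do not carry over. Pictures are saved under pics/ and viewed, at most 14 in all, crops included, and the job is handed in when it is done.

```bash
ls; mkdir -p pics; python3 - <<'E'
from cell import r,sense,cams
import cv2,numpy as np
for n in("scene","top"):
    c=cams.capture(n); cv2.imwrite(f"pics/{n}0.png",c["color"][:,:,::-1]); np.savez(f"{n}0.npz",**c)
    print(n,c["fx"],c["cx"],c["R"].round(3).tolist(),c["t"])
print(sense())
E
```

```text
pics
scene 502.20246378661864 329.45081397623466 [[0.005, 1.0, 0.006], [0.557, 0.002, -0.83], [-0.83, 0.007, -0.557]] [-0.01792219 -0.16635629  1.48340587]
top 576.6441688693765 320.85619751653417 [[0.008, -1.0, -0.008], [-0.995, -0.008, -0.097], [0.097, 0.009, -0.995]] [0.04129773 0.54436805 1.2395552 ]
{'clock': 0.1, 'qpos': array([-1.29910818e+00,  2.45717960e-01,  1.55886149e+00, -3.37544230e-06,
        1.33870479e+00, -1.74092067e-01]), 'dq': array([-0.00157549, -0.0021792 , -0.00142047,  0.00134328, -0.00070753,
        0.00109042]), 'joint_efforts': array([-5.12572274e-05, -4.16914594e+01, -3.15523911e+01,  6.87216874e-02,
        3.10157100e-02, -4.55309407e-05]), 'position': array([ 0.28012003, -0.58595572,  0.20448882]), 'tcp_rot': array([ 9.75262232e-01,  2.21049458e-01, -4.28967601e-05, -8.44704259e-04]), 'contact_force': array([-0.0204191 ,  0.81945398,  0.5084131 ]), 'moment': array([ 0.00819576,  0.01698011, -0.00208483]), 'grasp_force': 0.0, 'finger_gap': 0.09383312410275797}
```

View pics/top0.png

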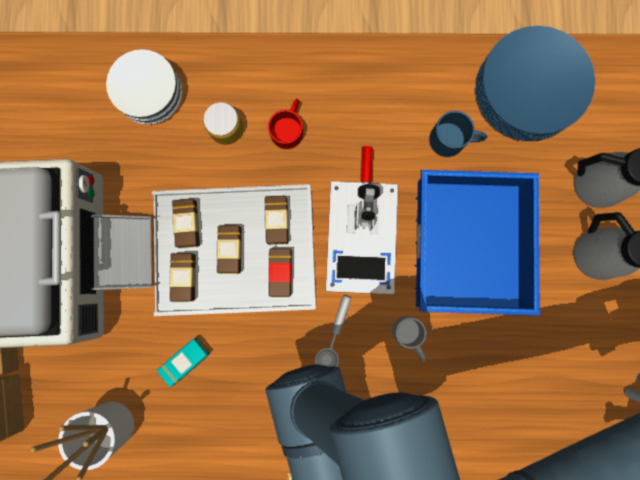

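View pics/scene0.png

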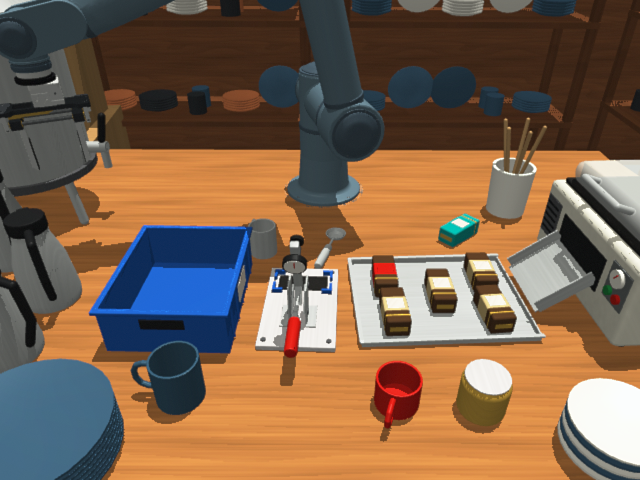

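Candidates in the top view:
- **Red items:** sample brick with red band at (280,272), red cup (287,128), red clamp grip (367,165).
- **Cream bricks:** (184,222), (276,219), (229,248), (182,277).
- **Turquoise decoy:** (183,361), to be ignored.
- **Other look-alikes:** the tote is at (480,242). The mug is (455,130), with a grey decoy cup at (409,332).

I choose the sample at (280,272).

```bash
cat > h.py <<'E'
from cell import r,sense,cams
import cv2,numpy as np
from scipy.spatial.transform import Rotation as Ro
def world(c):
    v,u=np.mgrid[:480,:640]; d=c["depth"]
    P=np.stack([(u-c["cx"])/c["fx"]*d,(v-c["cy"])/c["fy"]*d,d],-1)
    return (P-c["t"])@c["R"]          # R^T (P-t)
def rect(xy):
    (x,y),(w,h),a=cv2.minAreaRect((xy*1000).astype(np.float32))
    if w<h: w,h,a=h,w,a+90
    return np.array([x,y])/1000,(round(w),round(h)),(a+90)%180-90   # long-axis angle from +x, deg
def blobs(mask,W,amin=150):
    n,L,s,_=cv2.connectedComponentsWithStats(mask.astype(np.uint8))
    return [(L==i) for i in range(1,n) if s[i,4]>amin]
def bricks(c):
    W=world(c); hsv=cv2.cvtColor(c["color"],cv2.COLOR_RGB2HSV); out=[]
    m=(W[...,2]>.034)&(W[...,2]<.053)&(c["depth"]>0)
    for b in blobs(m,W):
        p,s,a=rect(W[b][:,:2])
        if not(85<s[0]<125 and 38<s[1]<62): continue
        red=(b&((hsv[...,0]<6)|(hsv[...,0]>174))&(hsv[...,1]>190)&(hsv[...,2]>140)).sum()
        out.append(dict(p=p,s=s,a=a,red=int(red),z=float(np.median(W[b][:,2])),teal=int((b&(abs(hsv[...,0].astype(int)-87)<12)&(hsv[...,1]>120)).sum())))
    return out
E
python3 - <<'E'
from h import *
c=dict(np.load("top0.npz")); W=world(c); hsv=cv2.cvtColor(c["color"],cv2.COLOR_RGB2HSV)
for b in bricks(c): print(b)
H,S,V=[hsv[...,i].astype(int) for i in range(3)]
blue=(H>104)&(H<120)&(S>150)
for b in blobs(blue,W,8):
    p,s,a=rect(W[b][:,:2]); print("blue",p,s,a,W[b][:,2].max().round(3))
rim=blue&(W[...,2]>.09)&(W[...,2]<.11); print("rim",rect(W[rim][:,:2]))
v,u=np.mgrid[:480,:640]
box=(u>322)&(u<405)&(v>170)&(v<300)
pl=box&(W[...,2]>.006)&(W[...,2]<.018); print("plate",rect(W[pl][:,:2]))
red=(v<190)&(u>340)&(u<390)&(S>180)&((H<6)|(H>174))&(W[...,2]>.03); print("grip",rect(W[red][:,:2]),W[red][:,2].max())
for n,(uu,vv) in dict(cup=(287,128),mug=(455,130),blk=(361,267),tray=(233,300)).items(): print(n,W[vv,uu])
cv2.imwrite("pics/crop.png",cv2.resize(c["color"][160:320,150:400,::-1],None,fx=3,fy=3))
E
```

```text
{'p': array([0.56539862, 0.14477353]), 's': (106, 49), 'a': 3.0893869400024414, 'red': 0, 'z': 0.04440546975592927, 'teal': 0}
{'p': array([0.55635419, 0.34431201]), 's': (106, 50), 'a': 6.836930751800537, 'red': 0, 'z': 0.04437555911075376, 'teal': 0}
{'p': array([0.49909915, 0.2474398 ]), 's': (102, 49), 'a': 0.6072270274162292, 'red': 0, 'z': 0.044417503119645374, 'teal': 0}
{'p': array([ 0.48607358, -0.53379993]), 's': (113, 44), 'a': 21.866252899169922, 'red': 0, 'z': 0.04359629672892249, 'teal': 0}
{'p': array([0.44912119, 0.13504395]), 's': (104, 48), 'a': 0.8821744918823242, 'red': 377, 'z': 0.04470934226297207, 'teal': 0}
{'p': array([0.43869162, 0.34816055]), 's': (105, 51), 'a': 2.1977739334106445, 'red': 0, 'z': 0.04440227404343589, 'teal': 0}
{'p': array([0.25643204, 0.34063254]), 's': (106, 49), 'a': -48.17003631591797, 'red': 0, 'z': 0.04179433591900169, 'teal': 767}
blue [ 0.51875159 -0.20493802] (474, 293) 88.47327423095703 1.287
blue [0.49177258 0.01367106] (23, 13) -40.66036605834961 0.028
blue [ 0.48302664 -0.09674902] (20, 15) 1.2228813171386719 0.027
blue [0.44022833 0.01582654] (27, 12) 35.094234466552734 0.03
blue [ 0.43505368 -0.09937112] (25, 13) -38.89141845703125 0.029
rim (array([ 0.51661078, -0.28132355]), (293, 245), -1.4118881225585938)
plate (array([ 0.53723639, -0.04928252]), (286, 180), 0.45877644419670105)
grip (array([ 0.56818616, -0.02125695]), (312, 35), -14.425193786621094) 1.28676856329477
cup [ 7.80244098e-01  1.25150018e-01 -5.50367570e-04]
mug [ 0.77578036 -0.25592255  0.00723476]
blk [ 0.46417712 -0.04334305  0.01426566]
tray [0.38932091 0.23904168 0.00281737]
```

View pics/crop.png

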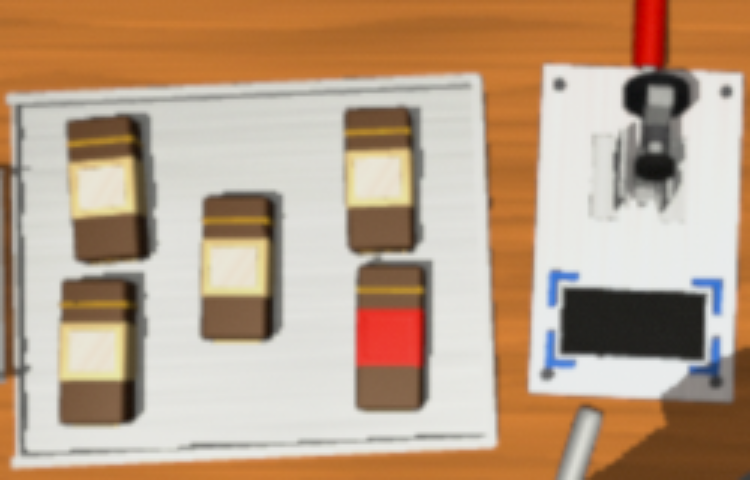

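```bash
python3 - <<'E'
from h import *
c=dict(np.load("top0.npz")); W=world(c); hsv=cv2.cvtColor(c["color"],cv2.COLOR_RGB2HSV)
H,S,V=[hsv[...,i].astype(int) for i in range(3)]; v,u=np.mgrid[:480,:640]; ok=c["depth"]>0
box=ok&(u>322)&(u<405)&(v>170)&(v<300)
print("plate",rect(W[box&(W[...,2]>.006)&(W[...,2]<.018)&(S<40)&(V>150)][:,:2]))
print("black",rect(W[box&(V<50)&(v>250)&(W[...,2]<.03)][:,:2]))
red=ok&(v<186)&(u>340)&(u<390)&(S>180)&((H<6)|(H>174))&(W[...,2]>.03); print("grip",rect(W[red][:,:2]),W[red][:,2].max())
rim=ok&(u>410)&(u<550)&(v>160)&(v<320)&(H>104)&(H<120)&(S>150)&(W[...,2]>.09)&(W[...,2]<.11); print("rim",rect(W[rim][:,:2]))
q=sense()["tcp_rot"]; print(Ro.from_quat(q).as_matrix().round(2).tolist())
for yaw in(0,90,-90):
    q=(Ro.from_euler('z',yaw,degrees=True)*Ro.from_quat([1,0,0,0])).as_quat()
    for p in ([.449,.135,.013],[.46,-.042,.022],[.70,-.05,.06],[.52,-.25,.03]): print(yaw,p,r.solve_ik(p,q))
E
```

```text
plate (array([ 0.52366656, -0.04527154]), (257, 150), -2.1447906494140625)
black (array([ 0.46340106, -0.04250477]), (100, 44), 88.41756439208984)
grip (array([ 0.68215289, -0.05112327]), (78, 22), -1.8630905151367188) 0.08413711788231684
rim (array([ 0.51661078, -0.28132355]), (293, 245), -1.4118881225585938)
[[0.9, 0.43, -0.0], [0.43, -0.9, 0.0], [0.0, -0.0, -1.0]]
0 [0.449, 0.135, 0.013] [ 4.95400260e-02  1.03635420e-01  2.11978531e+00 -4.44089210e-16
  9.18171921e-01  1.62033635e+00]
0 [0.46, -0.042, 0.022] [-3.37301709e-01  6.89538403e-02  2.13582133e+00 -4.44089210e-16
  9.36817486e-01  1.23349462e+00]
0 [0.7, -0.05, 0.06] [-2.32452343e-01  5.09780317e-01  1.49633396e+00 -4.44089210e-16
  1.13547837e+00  1.33834398e+00]
0 [0.52, -0.25, 0.03] [-6.44561291e-01  3.00363723e-01  1.84448663e+00 -4.44089210e-16
  9.96742302e-01  9.26235036e-01]
90 [0.449, 0.135, 0.013] [ 4.95400260e-02  1.03635420e-01  2.11978531e+00 -4.44089210e-16
  9.18171921e-01  4.95400260e-02]
90 [0.46, -0.042, 0.022] [-3.37301709e-01  6.89538403e-02  2.13582133e+00 -4.44089210e-16
  9.36817486e-01 -3.37301709e-01]
90 [0.7, -0.05, 0.06] [-2.32452343e-01  5.09780317e-01  1.49633396e+00 -4.44089210e-16
  1.13547837e+00 -2.32452343e-01]
90 [0.52, -0.25, 0.03] [-6.44561291e-01  3.00363723e-01  1.84448663e+00 -4.44089210e-16
  9.96742302e-01 -6.44561291e-01]
-90 [0.449, 0.135, 0.013] None
-90 [0.46, -0.042, 0.022] None
-90 [0.7, -0.05, 0.06] None
-90 [0.52, -0.25, 0.03] [-6.44561291e-01  3.00363723e-01  1.84448663e+00 -4.44089210e-16
  9.96742302e-01  2.49703136e+00]
```

```bash
cat >> h.py <<'E'
G=np.array([.4632,-.0425]); GY=np.radians(-2.); T=np.array([.5166,-.2813]); TY=np.radians(-1.4)
DZ=.010                                   # TCP below brick centre
def down(yaw,tilt=0,base=0): return (Ro.from_euler('z',base)*Ro.from_euler('y',tilt,degrees=True)*Ro.from_euler('z',yaw)*Ro.from_quat([1,0,0,0]))
def gp(x,y,z): c,s=np.cos(GY),np.sin(GY); return np.array([G[0]+c*x-s*y,G[1]+s*x+c*y,z])
def tp(x,y,z): c,s=np.cos(TY),np.sin(TY); return np.array([T[0]+c*x-s*y,T[1]+s*x+c*y,z])
def st(m=""):
    s=sense(); print(m,"t%.1f"%s["clock"],s["position"].round(3),"gap %.4f gf %.1f"%(s["finger_gap"],s["grasp_force"]),"F",s["contact_force"].round(1)); return s
def pick(p,yaw,zc=.023,lift=.13,force=35):
    q=down(yaw).as_quat(); r.gripper_to(.075)
    r.goto([*p,lift],q); r.move_linear([*p,zc-DZ],.12); r.gripper_to(.03,force); st("gripped")
    r.move_linear([*p,lift],.15); return st("lifted")["finger_gap"]>.042
E
python3 - <<'E'
from h import *
b=max(bricks(cams.capture("top")),key=lambda b:b["red"]); print(b)
r.goto([.45,.0,.25],down(0).as_quat())
assert pick(b["p"],np.radians(b["a"]))
q=down(np.pi/2,-8,GY).as_quat()
r.goto(gp(-.03,.14,.14),q); st()
r.move_linear(gp(-.03,0,.14),.15); st("hover")
P=sense(); c=cams.capture("wrist"); np.savez("w1.npz",**c,pos=P["position"],rot=P["tcp_rot"])
cv2.imwrite("pics/w1.png",c["color"][:,:,::-1]); print(c["fx"],c["cx"],c["hand_eye"].round(3).tolist(),(c["depth"]>0).mean())
E
```

```text
{'p': array([0.44913406, 0.13517717]), 's': (103, 48), 'a': 0.8764737248420715, 'red': 380, 'z': 0.04454351182886389, 'teal': 0}
gripped t5.3 [0.449 0.135 0.013] gap 0.0477 gf 34.9 F [-0.4  0.   3. ]
lifted t6.2 [0.448 0.135 0.129] gap 0.0475 gf 34.9 F [-0.5 -0.1 -1. ]
 t7.6 [0.438 0.099 0.14 ] gap 0.0478 gf 34.9 F [ 0.2 -0.6 -0.7]
hover t8.7 [ 0.433 -0.041  0.14 ] gap 0.0481 gf 34.9 F [-0.1  0.6 -0.7]
371.64829954431775 316.2719825319392 [[0.0, -0.958, -0.286, 0.085], [1.0, 0.0, -0.0, 0.001], [0.0, -0.286, 0.958, -0.178], [0.0, 0.0, 0.0, 1.0]] 0.996005859375
```

View pics/w1.png

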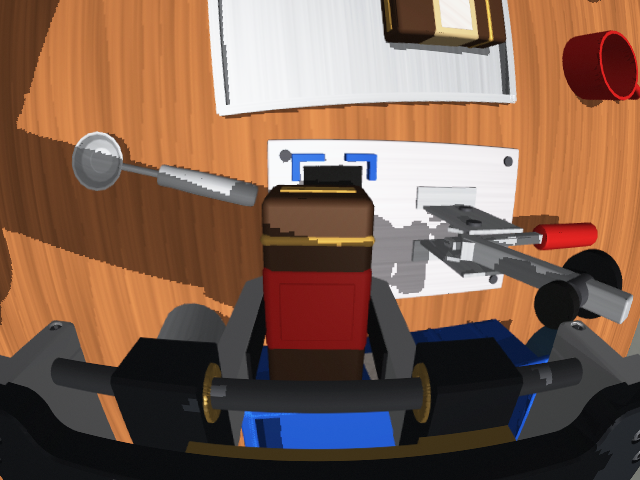

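The wrist view shows the sample held centrally between the fingers at (318,310). The nest corners are ahead at (305,165), and the clamp is well to the right at (590,290).

```bash
python3 - <<'E'
from h import *
r.move_linear(gp(-.001,0,.10),.1); st("over")
r.move_linear(gp(-.001,0,.033),.06); st("near")
r.move_linear(gp(-.001,0,.028),.03); st("down")
r.gripper_to(.066); r.hold(.3); st("open")
r.move_linear(gp(-.006,0,.09),.08); r.move_linear(gp(-.04,0,.17),.15); st("up")
r.goto(gp(-.05,.30,.25),down(0).as_quat())
c=cams.capture("top"); np.savez("t1.npz",**c)
W=world(c)
for b in bricks(c): print(b)
v,u=np.mgrid[:480,:640]
m=(W[...,2]>.045)&(W[...,2]<.062)&(c["depth"]>0)&(u>322)&(u<405)&(v>245)&(v<300)
p,s,a=rect(W[m][:,:2]); print("nest brick",p,s,a,np.median(W[m][:,2]), gp(0,0,0))
cv2.imwrite("pics/t1.png",cv2.resize(c["color"][140:320,300:420,::-1],None,fx=3,fy=3))
E
```

```text
over t9.4 [ 0.462 -0.042  0.1  ] gap 0.0476 gf 34.9 F [-0.2 -0.6 -1. ]
near t10.7 [ 0.463 -0.043  0.033] gap 0.0477 gf 34.9 F [ 0.1  1.2 -1. ]
down t11.0 [ 0.462 -0.042  0.028] gap 0.0479 gf 34.9 F [-0.6  0.7 -0.9]
open t11.8 [ 0.462 -0.042  0.028] gap 0.0661 gf 0.0 F [-1.   0.4  0.2]
up t13.4 [ 0.423 -0.041  0.169] gap 0.0662 gf 0.0 F [ 0.2  0.4 -0.7]
{'p': array([0.56531268, 0.1447314 ]), 's': (105, 49), 'a': 2.7992279529571533, 'red': 0, 'z': 0.04441075299117583, 'teal': 0}
{'p': array([0.55665125, 0.34388785]), 's': (106, 50), 'a': 5.444522857666016, 'red': 0, 'z': 0.04428343955512445, 'teal': 0}
{'p': array([0.52671442, 0.23159483]), 's': (105, 49), 'a': 1.218078374862671, 'red': 0, 'z': 0.04460599237963408, 'teal': 0}
{'p': array([0.52227655, 0.44590454]), 's': (99, 45), 'a': -9.498390197753906, 'red': 0, 'z': 0.0436350161178438, 'teal': 0}
{'p': array([ 0.48960599, -0.53143439]), 's': (117, 43), 'a': 19.617618560791016, 'red': 0, 'z': 0.04347746014222248, 'teal': 0}
nest brick [ 0.46107315 -0.03902608] (105, 49) 86.87767791748047 0.053641159681707795 [ 0.4632 -0.0425  0.    ]
```

View pics/t1.png

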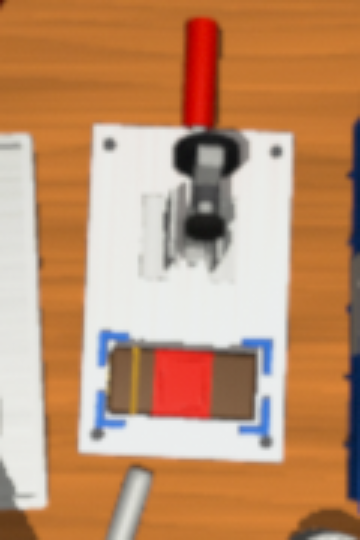

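Sample seated flat inside all four blue corners (crop (180,382), top at 53.6 mm). The centre tray brick has been knocked aside, so I will re-measure it later. Now the clamp.

```bash
cat >> h.py <<'E'
TAB=np.array([(240,67),(241,86),(240,108),(234,131),(224,154),(209,176),(190,196),(166,212),(138,224),(122,228),(103,230),(91,230),(74,228),(66,225)])/1000
def hp(i,dx=0,dz=0): return gp(TAB[i][0]+dx,0,TAB[i][1]-.019+dz)
E
python3 - <<'E'
from h import *
q=down(GY).as_quat(); r.gripper_to(.06)
r.goto(gp(.24,.0,.30),q); r.move_linear(hp(0,dz=.06),.2); r.move_linear(hp(0),.1); st("at")
r.gripper_to(.015,35); st("held")
for i in range(1,len(TAB)): 
    r.move_linear(hp(i),.10); s=st(i)
r.move_linear(hp(13,-.003,-.001),.03); st("stop")
E
```

```text
at t19.2 [ 0.703 -0.051  0.048] gap 0.0599 gf 0.0 F [-0.2 -0.2 -0. ]
held t19.9 [ 0.703 -0.051  0.048] gap 0.0230 gf 35.0 F [ 0.  -1.8  0.5]
1 t20.2 [ 0.704 -0.051  0.067] gap 0.0233 gf 35.0 F [ 1.8 -0.6 -1.6]
2 t20.6 [ 0.702 -0.051  0.089] gap 0.0234 gf 35.0 F [-2.4 -2.4 -1. ]
3 t21.0 [ 0.696 -0.051  0.113] gap 0.0228 gf 35.0 F [-3.  -1.9 -1.6]
4 t21.4 [ 0.686 -0.05   0.136] gap 0.0231 gf 35.0 F [-2.9 -1.7 -1.4]
5 t21.8 [ 0.672 -0.05   0.157] gap 0.0232 gf 35.0 F [-2.1 -0.2 -2.6]
6 t22.2 [ 0.653 -0.049  0.177] gap 0.0230 gf 35.0 F [-3.2 -1.  -2.6]
7 t22.7 [ 0.629 -0.048  0.193] gap 0.0235 gf 35.0 F [-0.1 -0.9 -3.5]
8 t23.1 [ 0.601 -0.047  0.205] gap 0.0235 gf 35.0 F [-1.1 -1.1 -3.6]
9 t23.4 [ 0.585 -0.047  0.209] gap 0.0234 gf 35.0 F [ 0.2 -0.1 -2.6]
10 t23.8 [ 0.566 -0.046  0.211] gap 0.0206 gf 33.9 F [-1.7 -0.2 -0.4]
11 t24.0 [ 0.555 -0.046  0.212] gap 0.0154 gf 1.8 F [-0.5  0.7  1.1]
12 t24.4 [ 0.537 -0.045  0.209] gap 0.0150 gf 0.0 F [ 0.4 -0.1 -0.1]
13 t24.6 [ 0.529 -0.045  0.206] gap 0.0150 gf 0.0 F [ 0.4 -0.  -0.7]
stop t24.9 [ 0.526 -0.045  0.205] gap 0.0147 gf 0.0 F [0.  0.1 0.3]
```

The handle slipped out between points 9 and 11. I'll look at where it went.

```bash
python3 - <<'E'
from h import *
r.move_linear(sense()["position"]+[-.03,0,.08],.15); r.goto([.40,.25,.33],down(0).as_quat())
for n in("scene","top"):
    c=cams.capture(n); np.savez(n+"2.npz",**c)
    W=world(c); hsv=cv2.cvtColor(c["color"],cv2.COLOR_RGB2HSV); H,S=hsv[...,0],hsv[...,1]
    m=(c["depth"]>0)&((H<6)|(H>174))&(S>180)&(abs(W[...,1]+.047)<.03)&(W[...,2]>.06)
    L=(W[m]-[*G,0])@Ro.from_euler('z',GY).as_matrix(); print(n,len(L),L.min(0).round(3),L.max(0).round(3),np.median(L,0).round(3))
    if n=="scene": cv2.imwrite("pics/s2.png",cv2.resize(c["color"][180:370,230:370,::-1],None,fx=3,fy=3))
E
```

```text
scene 502 [-0.002 -0.01   0.062] [0.119 0.013 0.252] [0.114 0.001 0.219]
top 168 [-0.02  -0.01   0.061] [0.112 0.022 0.256] [0.098 0.002 0.25 ]
```

View pics/s2.png

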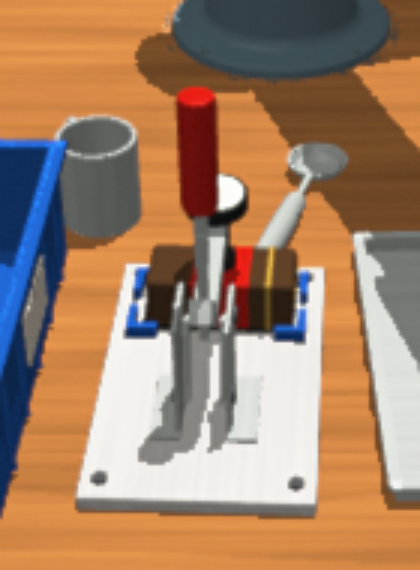

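The top and scene views show the handle standing nearly upright at grip ≈(100,230) mm, crop (197,150), with the foot resting on the brick (arm ≈1.8). I'll push it over centre from the +x side with closed fingers, watching the force.

```bash
cat >> h.py <<'E'
def grip_at(n="scene"):
    c=cams.capture(n); W=world(c); hsv=cv2.cvtColor(c["color"],cv2.COLOR_RGB2HSV); H,S=hsv[...,0],hsv[...,1]
    m=(c["depth"]>0)&((H<6)|(H>174))&(S>180)&(abs(W[...,1]+.047)<.03)&(W[...,2]>.14)
    L=(W[m]-[*G,0])@Ro.from_euler('z',GY).as_matrix(); return L
E
python3 - <<'E'
from h import *
r.gripper_to(0.0); q=down(GY).as_quat()
r.goto(gp(.20,0,.33),q); r.move_linear(gp(.17,0,.215),.15); s0=st("pre")["contact_force"]
x=.14; r.move_linear(gp(x,0,.215),.1); pk=0
while x>.084:
    x-=.003; r.move_linear(gp(x,0,.215),.05); f=(sense()["contact_force"]-s0)@[np.cos(GY),np.sin(GY),0]
    print("%.3f %.1f"%(x,f),end="; ")
    if f>38: break
st("end")
E
```

```text
pre t29.7 [ 0.634 -0.048  0.216] gap 0.0003 gf 0.0 F [-0.9 -0.2 -0.5]
0.137 0.7; 0.134 1.0; 0.131 1.5; 0.128 0.6; 0.125 0.5; 0.122 1.6; 0.119 1.8; 0.116 1.6; 0.113 2.3; 0.110 1.5; 0.107 0.5; 0.104 1.6; 0.101 0.6; 0.098 0.7; 0.095 2.0; 0.092 3.9; 0.089 7.0; 0.086 10.2; 0.083 12.7; end t34.9 [ 0.549 -0.046  0.216] gap 0.0005 gf 4.7 F [11.8  0.4 -3.1]
```

```bash
python3 - <<'E'
from h import *
x=.083; s0=np.array([-.9,-.2,-.5])
while x>.062:
    x-=.002; r.move_linear(gp(x,0,.215),.05); f=(sense()["contact_force"]-s0)@[np.cos(GY),np.sin(GY),0]
    print("%.3f %.1f"%(x,f),end="; ")
    if f>32: break
st("end")
c=cams.capture("scene"); cv2.imwrite("pics/s3.png",cv2.resize(c["color"][150:370,200:400,::-1],None,fx=2.5,fy=2.5))
E
```

```text
0.081 12.8; 0.079 14.6; 0.077 16.2; 0.075 19.2; 0.073 20.7; 0.071 21.9; 0.069 24.0; 0.067 25.4; 0.065 27.7; 0.063 28.5; 0.061 30.6; end t37.7 [ 0.533 -0.046  0.219] gap 0.0006 gf 12.6 F [29.7 -1.  -5.5]
```

View pics/s3.png

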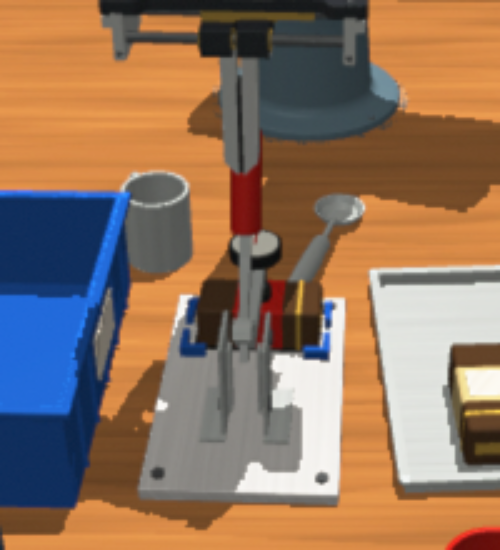

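```bash
python3 - <<'E'
from h import *
r.move_linear(gp(.12,0,.215),.08); st(); r.move_linear(gp(.15,0,.33),.15); r.hold(1.5)
r.goto([.40,.25,.33],down(0).as_quat()); st()
for n in("scene","top"):
    L=grip_at(n); print(n,len(L),L.min(0).round(3),L.max(0).round(3),np.median(L,0).round(3))
    t=L[L[:,2]>L[:,2].max()-.012]; print(t.mean(0).round(3))
c=cams.capture("top");W=world(c);v,u=np.mgrid[:480,:640]
m=(W[...,2]>.045)&(W[...,2]<.062)&(c["depth"]>0)&(u>322)&(u<405)&(v>245)&(v<300)
print(rect(W[m][:,:2]))
c=cams.capture("scene"); cv2.imwrite("pics/s4.png",cv2.resize(c["color"][180:370,230:370,::-1],None,fx=3,fy=3))
E
```

```text
t38.6 [ 0.583 -0.047  0.215] gap -0.0000 gf 0.0 F [-0.2  0.4  0.9]
 t42.4 [0.401 0.25  0.33 ] gap 0.0005 gf 0.0 F [ 0.9 -0.2  0.1]
scene 486 [ 0.06  -0.011  0.173] [0.098 0.011 0.25 ] [0.084 0.001 0.215]
[0.073 0.    0.244]
top 157 [ 0.055 -0.01   0.178] [0.094 0.011 0.254] [0.071 0.001 0.246]
[0.066 0.001 0.247]
(array([ 0.46102551, -0.03902516]), (105, 49), 86.87214660644531)
```

View pics/s4.png

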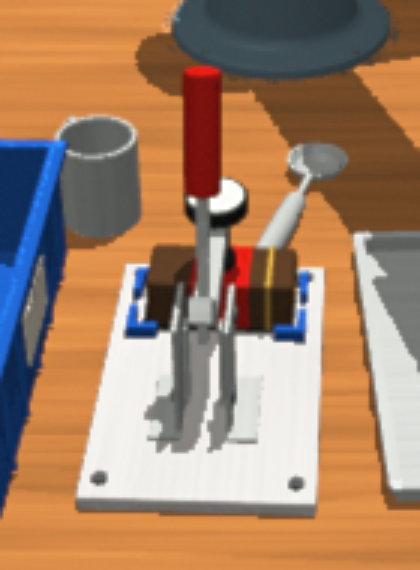

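```bash
python3 - <<'E'
from h import *
L=np.concatenate([grip_at("scene") for _ in range(3)])
for lo in np.arange(.175,.25,.01):
    k=L[(L[:,2]>=lo)&(L[:,2]<lo+.01)&(abs(L[:,1])<.006)]
    if len(k): print(lo.round(3),len(k),k.mean(0).round(4))
k=L[(L[:,2]<.238)&(abs(L[:,1])<.006)]; p=np.polyfit(k[:,2],k[:,0],1); print("lean deg",np.degrees(np.arctan(-p[0])),"axis x at z=.225",np.polyval(p,.225)-.012/np.cos(np.arctan(p[0])))
c=dict(np.load("scene2.npz")); 
W=world(c); hsv=cv2.cvtColor(c["color"],cv2.COLOR_RGB2HSV); H,S=hsv[...,0],hsv[...,1]
m=(c["depth"]>0)&((H<6)|(H>174))&(S>180)&(abs(W[...,1]+.047)<.03)&(W[...,2]>.14)
L=(W[m]-[*G,0])@Ro.from_euler('z',GY).as_matrix();k=L[(L[:,2]<.245)&(abs(L[:,1])<.006)]; p=np.polyfit(k[:,2],k[:,0],1); print("before: lean",np.degrees(np.arctan(-p[0])),np.polyval(p,.225)-.012)
E
```

```text
0.175 92 [ 0.0955 -0.0002  0.18  ]
0.185 97 [ 0.0929 -0.0002  0.1898]
0.195 101 [ 9.010e-02 -1.000e-04  1.999e-01]
0.205 95 [8.730e-02 2.000e-04 2.099e-01]
0.215 103 [8.48e-02 1.00e-04 2.20e-01]
0.225 102 [8.18e-02 2.00e-04 2.30e-01]
0.235 125 [ 7.680e-02 -1.000e-04  2.405e-01]
0.245 74 [ 7.290e-02 -2.000e-04  2.467e-01]
lean deg 15.394593344751085 axis x at z=.225 0.07072195886314583
before: lean -0.020765357729674683 0.10330444642928181
```

```bash
cat >> h.py <<'E'
def lean():
    L=np.concatenate([grip_at("scene") for _ in range(2)]); k=L[(L[:,2]<.238)&(abs(L[:,1])<.006)]; p=np.polyfit(k[:,2],k[:,0],1)
    return np.degrees(np.arctan(-p[0])),np.polyval(p,.225)-.0125
E
python3 - <<'E'
from h import *
q=down(GY).as_quat()
r.goto(gp(.17,0,.33),q); r.move_linear(gp(.14,0,.22),.15); s0=st("pre")["contact_force"]
x=.11; r.move_linear(gp(x,0,.22),.1)
while x>.05:
    x-=.004; r.move_linear(gp(x,0,.22),.05); s=sense();f=(s["contact_force"]-s0)@[np.cos(GY),np.sin(GY),0]
    print("%.3f %.3f %.1f"%(x,s["position"][0]-G[0],f),end="; ")
    if f>35: break
r.hold(.3); r.move_linear(gp(.12,0,.22),.05); r.move_linear(gp(.15,0,.33),.15)
r.goto([.40,.25,.33],down(0).as_quat()); r.hold(1.); st(); print(lean())
E
```

```text
pre t45.1 [ 0.604 -0.047  0.221] gap 0.0006 gf 0.0 F [ 0.5 -0.5 -1.1]
0.106 0.106 0.3; 0.102 0.102 -0.1; 0.098 0.098 0.2; 0.094 0.094 -0.9; 0.090 0.090 3.0; 0.086 0.087 6.0; 0.082 0.084 9.8; 0.078 0.081 13.0; 0.074 0.078 15.7; 0.070 0.076 18.3; 0.066 0.073 22.0; 0.062 0.070 25.2; 0.058 0.067 28.5; 0.054 0.064 31.2; 0.050 0.062 34.3;  t54.4 [0.4  0.25 0.33] gap 0.0004 gf 0.0 F [ 0.2 -0.9  0.6]
(np.float64(15.377048713054172), np.float64(0.07030882285269814))
```

Contact came at once and the push was purely elastic. The handle returned to the same lean, so it is on its stop, and it has stood released for several seconds. Next I swing it back, gripping at 60 N.

```bash
python3 - <<'E'
from h import *
q=down(GY).as_quat(); r.gripper_to(.06)
r.goto(hp(13,.002,.12),q); r.move_linear(hp(13,.002),.12); r.gripper_to(.015,60); st("held")
for i in range(12,-1,-1):
    r.move_linear(hp(i),.10); s=st(i)
    if s["finger_gap"]<.021: print("slip"); break
else:
    r.gripper_to(.06); r.move_linear(hp(0,dz=.12),.15); r.move_linear(gp(.2,0,.33),.2); r.goto([.40,-.05,.36],down(0).as_quat())
    c=cams.capture("top"); np.savez("t3.npz",**c); cv2.imwrite("pics/t3.png",c["color"][:,:,::-1]); st()
    for b in bricks(c): print(b)
E
```

```text
held t58.6 [ 0.531 -0.045  0.206] gap 0.0233 gf 60.0 F [-0.3  0.5 -0.3]
12 t58.8 [ 0.535 -0.045  0.207] gap 0.0232 gf 60.0 F [-5.3 -0.3 -3.4]
11 t59.2 [ 0.553 -0.045  0.209] gap 0.0233 gf 60.0 F [-5.3 -0.9 -3.6]
10 t59.4 [ 0.565 -0.046  0.21 ] gap 0.0230 gf 60.0 F [-4.1 -0.4 -5.8]
9 t59.8 [ 0.585 -0.047  0.209] gap 0.0225 gf 60.0 F [-2.3  0.5 -3.9]
8 t60.1 [ 0.602 -0.048  0.206] gap 0.0148 gf 0.0 F [ 0.7  1.2 -1.1]
slip
```

```bash
python3 - <<'E'
from h import *
r.move_linear(sense()["position"]+[-.02,0,.1],.2); r.goto([.40,-.05,.38],down(0).as_quat())
for n in("scene","top"):
    c=cams.capture(n); np.savez(n+"3.npz",**c); cv2.imwrite(f"pics/{n}3.png",c["color"][:,:,::-1])
    W=world(c); hsv=cv2.cvtColor(c["color"],cv2.COLOR_RGB2HSV); H,S=hsv[...,0],hsv[...,1]
    m=(c["depth"]>0)&((H<6)|(H>174))&(S>180)&(abs(W[...,1]+.047)<.03)&(W[...,0]>.53)
    L=(W[m]-[*G,0])@Ro.from_euler('z',GY).as_matrix(); print(n,len(L),L.min(0).round(3),L.max(0).round(3))
E
```

```text
scene 509 [ 0.096 -0.011  0.172] [0.119 0.011 0.252]
top 156 [ 0.09  -0.01   0.199] [0.111 0.012 0.254]
```

View pics/scene3.png

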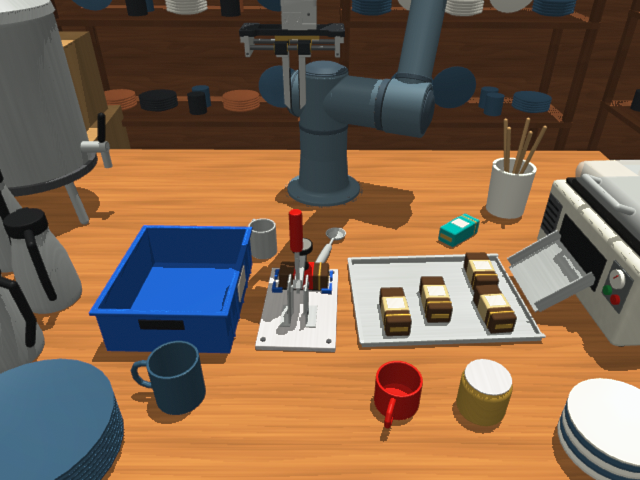

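Both slips happened near upright. The handle now stands at (103,230), scene pixel (296,232). I'll push it back from the nest side with closed fingers.

```bash
python3 - <<'E'
from h import *
r.gripper_to(0.0); q=down(GY).as_quat()
r.goto(gp(.03,0,.33),q); r.move_linear(gp(.05,0,.22),.15); s0=st("pre")["contact_force"]
x=.07; r.move_linear(gp(x,0,.22),.1)
while x<.15:
    x+=.005; r.move_linear(gp(x,0,.22),.06); s=sense();f=(s["contact_force"]-s0)
    print("%.3f %.3f F %.1f %.1f"%(x,s["position"][0]-G[0],f[0],f[2]),end="; ")
    if np.linalg.norm(f)>35: break
r.move_linear(gp(.05,0,.33),.2); r.goto([.40,-.05,.38],down(0).as_quat()); st()
for n in("scene","top"):
    c=cams.capture(n); np.savez(n+"4.npz",**c); cv2.imwrite(f"pics/{n}4.png",c["color"][:,:,::-1])
    W=world(c); hsv=cv2.cvtColor(c["color"],cv2.COLOR_RGB2HSV); H,S=hsv[...,0],hsv[...,1]
    m=(c["depth"]>0)&((H<6)|(H>174))&(S>180)&(abs(W[...,1]+.047)<.03)&(W[...,0]>.53)
    L=(W[m]-[*G,0])@Ro.from_euler('z',GY).as_matrix(); print(n,len(L),L.min(0).round(3),L.max(0).round(3))
E
```

```text
pre t63.5 [ 0.514 -0.045  0.221] gap 0.0005 gf 0.0 F [ 1.1  0.3 -0. ]
0.075 0.075 F -1.2 0.3; 0.080 0.080 F -1.3 -0.3; 0.085 0.085 F -0.6 1.4; 0.090 0.090 F -1.8 0.6; 0.095 0.095 F -1.0 -0.4; 0.100 0.100 F -1.3 0.6; 0.105 0.105 F -2.2 0.3; 0.110 0.110 F -1.5 0.0; 0.115 0.115 F -1.2 0.1; 0.120 0.120 F -1.4 0.2; 0.125 0.125 F -0.9 -0.2; 0.130 0.130 F -2.7 0.2; 0.135 0.135 F -1.4 0.2; 0.140 0.140 F -1.8 -0.2; 0.145 0.145 F -1.1 0.6; 0.150 0.150 F -1.5 0.2;  t69.3 [ 0.4   -0.05   0.379] gap 0.0003 gf 0.0 F [ 0.4 -0.6 -0.1]
scene 506 [ 0.096 -0.011  0.172] [0.119 0.011 0.253]
top 157 [ 0.09 -0.01  0.2 ] [0.113 0.012 0.256]
```

The handle springs back to resting on the brick when let go early, so it must be driven all the way. I'll follow the full arc with closed fingers behind the grip.

```bash
python3 - <<'E'
from h import *
q=down(GY).as_quat()
r.goto(gp(.03,0,.33),q); r.move_linear(gp(.06,0,.225),.15); s0=st("pre")["contact_force"]
pins=np.linspace([.088,.067],[.103,.078],11)
for i in range(10,-1,-1):
    d=TAB[i]-pins[i]; d/=np.linalg.norm(d); n=np.array([-d[1],d[0]]); t=TAB[i]+.011*n+[-.008,0]
    if i==0: t[1]-=.001
    r.move_linear(gp(t[0],0,t[1]),.1); s=sense(); f=s["contact_force"]-s0
    print(i,t.round(3),"F %.1f %.1f"%(f[0],f[2]))
    if np.linalg.norm(f)>35: break
r.hold(.3); p=s["position"]; r.move_linear([p[0],p[1],.30],.2); r.goto([.40,-.05,.38],down(0).as_quat()); st()
for n in("scene","top"):
    c=cams.capture(n); np.savez(n+"5.npz",**c); cv2.imwrite(f"pics/{n}5.png",c["color"][:,:,::-1])
    W=world(c); hsv=cv2.cvtColor(c["color"],cv2.COLOR_RGB2HSV); H,S=hsv[...,0],hsv[...,1]
    m=(c["depth"]>0)&((H<6)|(H>174))&(S>180)&(abs(W[...,1]+.047)<.03)&(W[...,0]>.53)
    L=(W[m]-[*G,0])@Ro.from_euler('z',GY).as_matrix(); print(n,len(L),L.min(0).round(3),L.max(0).round(3))
for b in bricks(c): print(b)
E
```

```text
pre t70.8 [ 0.524 -0.045  0.226] gap 0.0006 gf 0.0 F [-0.2 -1.   0.2]
10 [0.084 0.23 ] F -0.4 0.1
9 [0.103 0.229] F -0.5 0.6
8 [0.119 0.227] F 0.1 -0.0
7 [0.148 0.217] F 0.6 0.2
6 [0.173 0.203] F -0.2 -0.3
5 [0.194 0.184] F 0.4 0.1
4 [0.21  0.163] F 0.0 0.2
3 [0.222 0.141] F -0.4 -0.5
2 [0.229 0.119] F 0.9 -0.1
1 [0.232 0.097] F 0.7 0.0
0 [0.232 0.077] F 0.7 2.6
 t77.8 [ 0.4  -0.05  0.38] gap 0.0005 gf 0.0 F [-0.4  0.4  0.6]
scene 481 [ 0.148 -0.011  0.054] [0.264 0.021 0.173]
top 357 [ 0.18  -0.017  0.002] [0.267 0.01  0.085]
{'p': array([0.56452588, 0.14468816]), 's': (106, 49), 'a': 2.48078989982605, 'red': 0, 'z': 0.04428268680500615, 'teal': 0}
{'p': array([0.55644696, 0.34435632]), 's': (105, 50), 'a': 5.427475929260254, 'red': 0, 'z': 0.044208605920055044, 'teal': 0}
{'p': array([0.526716  , 0.23183739]), 's': (105, 49), 'a': 0.7878744602203369, 'red': 0, 'z': 0.04432286987958223, 'teal': 0}
{'p': array([ 0.48908215, -0.53168341]), 's': (117, 42), 'a': 20.706439971923828, 'red': 0, 'z': 0.044050425532392815, 'teal': 0}
{'p': array([0.43878278, 0.34783029]), 's': (104, 50), 'a': 1.1184574365615845, 'red': 0, 'z': 0.04439018883737881, 'teal': 0}
{'p': array([0.25630472, 0.34061133]), 's': (106, 49), 'a': -48.53425216674805, 'red': 0, 'z': 0.041874313749772865, 'teal': 764}
```

View pics/top5.png

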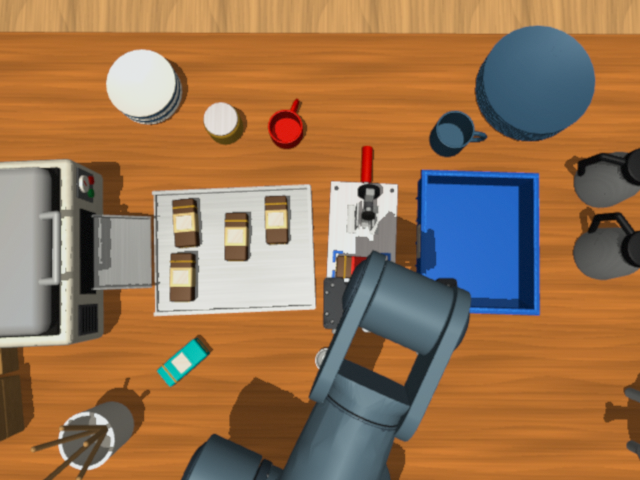

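The clamp is swung back (grip at (367,165)), and four cream bricks remain in the tray. Now packing, sample first.

```bash
cat >> h.py <<'E'
SL=[(.062,.05),(.062,-.05),(-.062,.05),(-.062,-.05)]
def place(k,zc=.027):
    x,y=SL[k]; q=down(TY).as_quat(); r.goto(tp(x,y,.17),q); s=st("above")
    if s["finger_gap"]<.042: return False
    r.move_linear(tp(x,y,zc-DZ),.12); st("low"); r.gripper_to(.066); r.move_linear(tp(x,y,.17),.2); return True
E
python3 - <<'E'
from h import *
q=down(np.pi/2,-5,GY).as_quat(); n=lambda dx,z:gp(-.002+dx,.0035,z)
r.gripper_to(.066); r.goto(n(-.04,.16),q); r.move_linear(n(-.004,.09),.15); r.move_linear(n(.001,.024),.1); st()
r.gripper_to(.03,40); st("grip"); r.move_linear(n(-.001,.06),.08); r.move_linear(n(-.05,.18),.15)
if st("lift")["finger_gap"]>.042: print(place(0))
r.goto([.40,-.15,.38],down(0).as_quat())
c=cams.capture("top"); cv2.imwrite("pics/top6.png",c["color"][:,:,::-1]); st()
E
```

```text
t81.8 [ 0.463 -0.039  0.025] gap 0.0661 gf 0.0 F [1.2 0.  0.3]
grip t82.3 [ 0.463 -0.039  0.025] gap 0.0493 gf 39.4 F [-1.8  1.1  4.1]
lift t83.9 [ 0.411 -0.037  0.179] gap 0.0491 gf 39.2 F [ 1.  -0.9 -1.9]
above t85.1 [ 0.58  -0.232  0.169] gap 0.0493 gf 39.2 F [0.6 1.1 0.3]
low t86.6 [ 0.58  -0.233  0.018] gap 0.0484 gf 39.6 F [-0.7  2.3  1.8]
True
 t89.1 [ 0.4   -0.15   0.378] gap 0.0661 gf 0.0 F [-0.   0.2 -0.8]
```

View pics/top6.png

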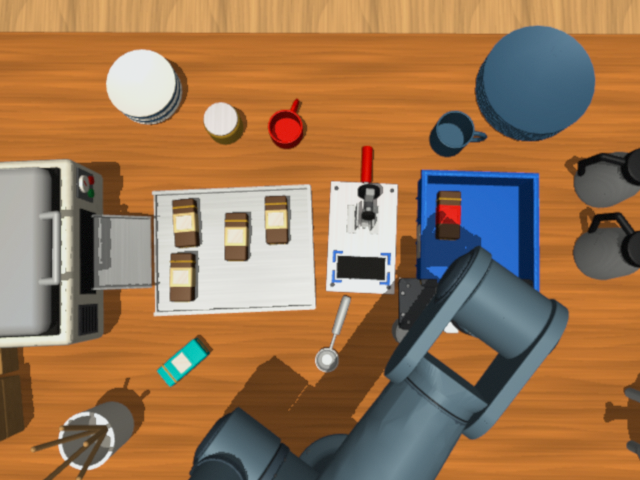

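Sample lies flat in the tote at (448,215). Loop over the rest, re-measuring before each pick.

```bash
python3 - <<'E'
from h import *
jobs=[(1,.027),(2,.027),(3,.027),(0,.069)]
for k,z in jobs:
    bs=[b for b in bricks(cams.capture("top")) if b["teal"]<50 and .33<b["p"][0]<.68 and .05<b["p"][1]<.43]
    print(len(bs))
    if not bs: break
    b=min(bs,key=lambda b:b["p"][1]); print(b["p"],b["a"])
    r.goto([.42,.0,.25],down(0).as_quat())
    if not pick(b["p"],np.radians(b["a"]),lift=.17): print("pick failed");break
    r.goto([.40,-.05,.19],down(0).as_quat())
    if not place(k,z): print("lost"); break
    r.goto([.40,-.15,.36],down(0).as_quat())
c=cams.capture("top"); cv2.imwrite("pics/top7.png",c["color"][:,:,::-1]); st()
E
```

```text
4
[0.56491467 0.14474573] 2.9373607635498047
gripped t93.3 [0.565 0.145 0.013] gap 0.0476 gf 35.0 F [ 0.6 -0.3  2.5]
lifted t94.5 [0.564 0.145 0.169] gap 0.0476 gf 35.0 F [ 0.3  0.9 -1.3]
above t96.7 [ 0.578 -0.332  0.17 ] gap 0.0480 gf 35.0 F [-0.1 -0.2 -0.7]
low t98.2 [ 0.578 -0.333  0.018] gap 0.0477 gf 35.0 F [-0.6  0.  -0.4]
3
[0.52655859 0.23163089] 1.2032490968704224
gripped t105.0 [0.527 0.232 0.013] gap 0.0479 gf 34.9 F [ 0.4 -0.1  1.5]
lifted t106.2 [0.526 0.231 0.169] gap 0.0479 gf 34.9 F [ 0.1  0.7 -1.3]
above t108.2 [ 0.456 -0.229  0.17 ] gap 0.0478 gf 34.9 F [ 0.5  1.1 -0.6]
low t109.6 [ 0.456 -0.23   0.018] gap 0.0478 gf 34.9 F [ 0.9 -0.3 -1.8]
2
[0.55669672 0.34437064] 5.530012130737305
gripped t116.5 [0.557 0.344 0.013] gap 0.0477 gf 35.0 F [-0.4  0.3  1. ]
lifted t117.7 [0.556 0.344 0.169] gap 0.0479 gf 35.0 F [ 0.1 -1.1 -1.5]
above t120.4 [ 0.454 -0.329  0.17 ] gap 0.0480 gf 35.0 F [-0.1  0.4 -1.5]
low t121.8 [ 0.454 -0.33   0.018] gap 0.0475 gf 35.0 F [ 0.2 -0.5 -2. ]
1
[0.43880069 0.34784079] 0.5725688934326172
gripped t128.8 [0.439 0.348 0.013] gap 0.0482 gf 35.0 F [-0.  -0.3  2.1]
lifted t130.0 [0.438 0.347 0.169] gap 0.0477 gf 35.0 F [-0.8 -1.  -0.8]
above t132.5 [ 0.58  -0.232  0.17 ] gap 0.0476 gf 35.0 F [-0.2 -0.   0.3]
low t133.6 [ 0.581 -0.233  0.06 ] gap 0.0475 gf 35.0 F [-0.1  0.6 -1.2]
 t135.9 [ 0.4   -0.15   0.358] gap 0.0665 gf 0.0 F [-0.7  0.   0.6]
```

View pics/top7.png

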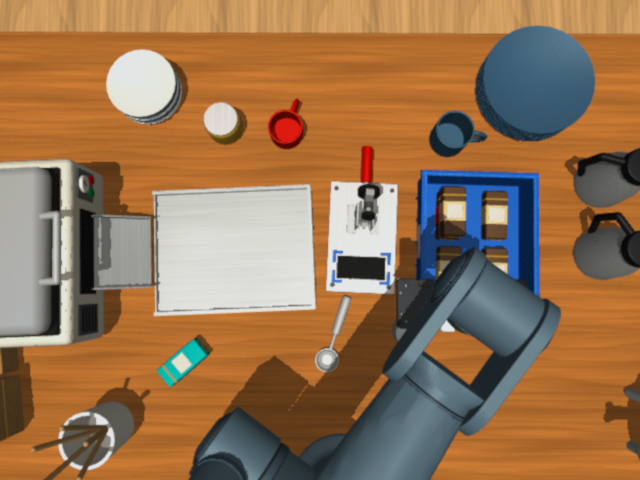

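The tray is empty and all the bricks are lying flat in the tote (around (450,210), (494,214) and (450–495,262)). The clamp is open, and the mug and cup are standing. Handing in.

```bash
python3 -c "
from cell import r
r.hold(.5); print(r.job_done())"
```

```text
the job is handed in; nothing more can be done
None
```

I handed in the job with the sample leak-checked under the locked clamp, all five bricks lying flat in the tote, the clamp swung back, and the mug and cup standing. The handle slipped from the grip twice, so I finished both swings by pushing it; I could only judge the lock from the handle's position, because the clamp's joint angle can't be read.

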